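Clamp an embedding mould in the screw press

ROBOT

A 6-joint arm with a two-finger parallel gripper is mounted at the origin on a cart in front of the work surface, level with it; the furniture and walls round the work are solid. World frame = base frame: x ahead of the robot, y to its left, z up, the work surface at z = 0. Lengths are in m, angles in rad, forces in N, time in s.
With the tool pointing down it reaches from about 0.275 to 0.725 m from the base axis. Payload 15.9 kg.
Tool frame: the origin (TCP) lies on the centre line of the jaws, within the pads' length; the fingertips stand 19 mm ahead of it and the grasp point (between the pads) is the TCP; z points along the fingers, y is the line along which they close (so a half turn about z gives the same grasp; the last joint's range is limited). The gripper opens to 85 mm and grips with 20 to 120 N. Pads are 22 mm wide; open, the fingers measure 114 mm over their backs; the gripper's body (76 mm by 85 mm) begins 54 mm behind the grasp point. The pads swing forward as they close: fully open they stand 13 mm farther back than shut.
Start: joints at [1.23, 0.213, -0.034, 1.323, 0, 1.571], TCP at [0.167, 0.471, 0.25] pointing down, gripper open.
Joint ranges: [-2.98, 2.98], [-0.74, 1.72], [-1.14, 1.35], [-2.1, 2.04], [-1.57, 1.44], [-3.14, 3.14]. Speed limits (rad/s): [1.89, 1.89, 2.39, 2.57, 3.14, 3.14].

INTERFACE

Orientations are given as a 3x3 rotation matrix whose columns are the frame's x, y, z axes.
In Python, from station import read_state, grab_frame, get_calibration, close_job gives the robot as it stands.
- The arm moves only by the shell command python3 -m crank 'ROWS' [OPENING]. ROWS is text: rows parted by semicolons, each of 6 numbers parted by spaces: the shift along the tool's x, y, z in cm, then the turn, a rotation vector about the tool's x, y, z in degrees. In form: dx dy dz rx ry rz; .... A call has 1 to 5 rows; each row is the pose to reach, as a shift and turn from the pose commanded when the call began, along the tool's axes at that moment; what a row does not reach only later rows make up. A row lasts 1/8 s, in which the tool goes at most 62.5 mm and 10.7 degrees, less where a joint would pass 70% of its speed; a pose out of reach is approached as far as the arm can. A call with a gripper value outside its range is refused whole. OPENING is the finger opening in cm, from 0 to 8.54, set as the call begins (- or left out, the last holds). The fingers move at their own pace and stop on an object; the grip force is fixed at half the most. Time passes only in rows, so rows that repeat a pose let the fingers close. It gives the time, the measured TCP pose, the force, the opening and the grip force at its end, in the units of the state.
- read_state(): the state, without advancing time (a new reading comes with each control period).
- grab_frame(name): name is "side" or "top"; returns the picture (400x640x3 uint8, blue, green, red); there is no depth.
- get_calibration(name): a dict with "fov_y" (degrees; the focal length in pixels is half the picture's height over the tangent of half this angle, whatever the lens; pixels are square), "cx", "cy" (the principal point, pixels), "k1" (the pictures are not rectified: a ray, as slopes to the right and down, at radius r is drawn at 1 + k1 r^2 times it, then the intrinsics apply), "rvec" (rotation vector, rad) and "tvec" (3), from world to camera coordinates, as OpenCV has them. Camera axes: x right, y down, z forward; pixel columns grow to the right and rows downward; lengths in m; the calibration is good to about 2 mm. A picture is of the moment at which its call begins. get_calibration takes no time and is no camera call.
- close_job(): hands the job in; it is judged then, once.
The state is a dict: "clock": time; "joint_pos": joint angles; "qvel": joint speeds; "tau": joint torques, N m; "tcp_pos": TCP position; "orientation": TCP orientation; "contact_force": force on the tool from outside, world axes, zero at the start; "moment": the same for the moment, N m; "grip_width": finger opening in m; "grasp_force": force on a finger pad.
Only numpy, scipy, OpenCV 4.12 (cv2) and the standard library are available. Lean on these libraries where they do the work, as an engineer would, in place of code of your own. Each camera call takes 0.05 s, during which the arm holds its last target. There are 200 camera calls.

TASK

Push the press carriage with the aluminium embedding mould fully home under the screw press, then turn the black knob clockwise, letting your grip sink with it, until the foot touches the mould and, turning on, the sprung knob holds the mould with about 12 N. Do not crush the mould or pull the knob up before the foot is down, leave the other things on the bench alone, and let go of the press at the end.

Things in the scene. Friction and masses are not known exactly. Their poses are not given: they have to be found in the camera images.
- press: Grey bench screw press, fixed to the bench; base plate 130 x 118 x 10 mm, two columns carrying a bridge (36 mm along x, 114 mm along y, top at 108 mm, brass bush on it to 112 mm). Origin on the bench on the vertical spindle axis; its x axis is the direction in which the carriage goes home, z up.
- carriage (a joint): Slide of the aluminium carriage (152 x 56 mm plate, top 21 mm above the bench) in the press, m: 0 fully home against its stop, up to 0.06 pulled out along the press's -x. It starts at 0.045, needs about 2 N to slide and stays where it is left.
- tab_face (a point): Centre of the outer face (facing the press's -x) of the black push tab on the carriage; tab 13 mm thick, 50 mm wide along y, standing from 21 to 51 mm above the bench; the point is 40 mm above the bench and 105 mm from the spindle axis when home.
- mould: Loose aluminium two-part embedding mould 44 x 34 x 24 mm, in a low nest (5 mm lips, 2 mm play) on the carriage, under the spindle when home. Origin at the centre of its underside. The foot is set anew for each job: at angle 0 of the knob it stands 8.5 to 15.5 mm above the mould's top (not reported): the touch must be felt. Leaning on the knob then loads the mould too; over 24 N crushes it.
- knob_top (a point): Centre of the top of the black round fluted knob, 34 mm in diameter and 24 mm high, resting on a 26 mm collar. Clockwise from above each rad lowers it by 6 mm (quick thread) until the foot touches. Its top is 164 mm above the bench at angle 0; it starts at 0 to 0.3 rad and can turn to 3.4. Turning takes 0.15 to 0.25 N m; it stays where it is left. The knob must not be pulled up off its collar.
- spindle: The screw sleeve (origin level with the press's at angle 0, 6 mm lower per rad) and all it carries: collar, and through it a rod with the knob on top and an orange 22 mm swivel foot below. A spring holds rod and knob on the collar with 6 N. Once the foot has touched, they stop sinking; turning on lowers only the collar and adds 8 N per mm: 0.13 to 0.17 rad past the touch gives 12 N.
- coverslip_box: Small carton 53 x 52 x 18 mm, bystander; origin at the centre of its underside.
- marker_black: Black marker pen 132 mm long, 14 mm thick, bystander; origin at the centre of its underside.
- water_bottle: White bottle with blue cap, 50 x 50 x 122 mm, loose bystander; origin at the centre of its underside.
- specimen_jar: Clear jar with yellow lid, 58 x 58 x 59 mm, loose bystander; origin at the centre of its underside.
Mind the look-alikes: they are no part of the job. There is more than one size of the mould; the one meant has the size given above.

How it is judged:
By the outcome, as a careful person would: the job done as asked, in the order asked, and still so for the second after the job is handed in, with the robot touching nothing.
It also fails if it takes over 72 s, if anything falls off the work surface, if the arm or the gripper's body presses on something with over 40 N, if the wrist force passes 120 N, or if a joint passes its speed limit or range.

## Working session

There is one attempt and no reset: what is moved stays moved. The work goes in short steps, Python scripts to look and compute and a shell command to move; the robot and the scene stay as the last step left them, time stands still between calls to the robot, and variables do not carry over. Pictures are saved under pics/ and viewed, at most 10 in all, crops included, and the job is handed in when it is done.

```bash
mkdir -p pics; ls; cat > h.py <<'E'
import numpy as np,cv2
from station import *
def cal(n):
    c=get_calibration(n);f=200/np.tan(np.radians(c["fov_y"])/2)
    R=cv2.Rodrigues(np.array(c["rvec"],float))[0];t=np.array(c["tvec"],float)
    return c,f,R,t
def ray(n,u,v):
    c,f,R,t=cal(n);d=np.array([(u-c["cx"])/f,(v-c["cy"])/f]);s=d.copy()
    for _ in range(20): s=d/(1+c["k1"]*(s@s))
    return -R.T@t,R.T@np.array([s[0],s[1],1])
def onz(n,u,v,z):
    o,d=ray(n,u,v);return o+d*(z-o[2])/d[2]
def proj(n,p):
    c,f,R,t=cal(n);q=R@np.array(p)+t;s=q[:2]/q[2];s=s*(1+c["k1"]*(s@s));return s*f+[c["cx"],c["cy"]]
E
python3 - <<'E'
from h import *
for n in("side","top"):
    cv2.imwrite(f"pics/{n}0.png",grab_frame(n)); c,f,R,t=cal(n); print(n,c,-R.T@t)
print(read_state())
E
```

```text
pics
side {'fov_y': 50.34494938300705, 'cx': 318.0588863834774, 'cy': 196.3211207465756, 'k1': -0.09085601625560648, 'rvec': array([ 2.13714782, -0.16981399,  0.06418614]), 'tvec': array([-0.53640958,  0.15606101,  1.07680412])} [ 0.42442222 -0.89255995  0.70342015]
top {'fov_y': 43.61091895771647, 'cx': 325.1688192060406, 'cy': 206.95783653600742, 'k1': -0.13069417010066275, 'rvec': array([ 2.13592341, -2.09690923,  0.18181617]), 'tvec': array([0.02342617, 0.55006258, 1.17360726])} [0.32223088 0.01265246 1.25557907]
{'clock': 0.1, 'joint_pos': array([ 1.22999603e+00,  2.13296301e-01, -3.49789936e-02,  1.32350008e+00,
        9.09205617e-06,  1.57078592e+00]), 'qvel': array([ 6.40163837e-04, -1.89473329e-03,  1.02605608e-03, -5.91292037e-05,
        1.32524616e-03,  1.75184556e-04]), 'tau': array([ 1.57293453e-03, -6.87247396e+01,  4.87810385e+01,  1.19979147e-02,
        9.56976373e-05, -3.02104752e-05]), 'tcp_pos': array([0.16702355, 0.47097778, 0.24987785]), 'orientation': array([[-9.42490951e-01,  3.34231497e-01, -3.35808685e-04],
       [ 3.34231666e-01,  9.42490503e-01, -9.19704621e-04],
       [ 9.10224361e-06, -9.79051180e-04, -9.99999521e-01]]), 'contact_force': array([-0.6706901 , -0.56890002, -0.21566141]), 'moment': array([0.0468808 , 0.03113013, 0.02671292]), 'grasp_force': 0.0, 'grip_width': 0.08522224873379287}
```

View pics/top0.png

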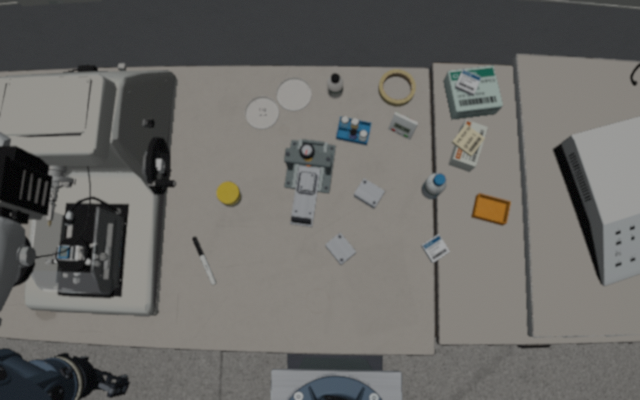

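View pics/side0.png

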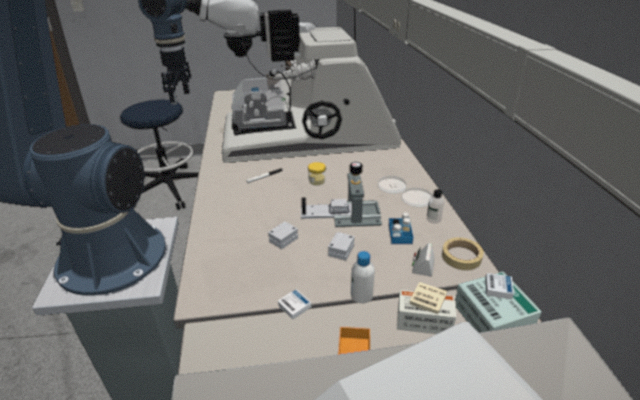

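The top view shows the press with its knob at about (307,150) and the black tab at (302,219). Two loose moulds lie at (369,193) and (340,248). In the side view the knob is at (355,168) and the tab at (304,206). Look-alikes: the loose moulds for the mould in the press nest (308,182), the black bottle cap (335,78) and the microscope handwheel (157,163) for the knob, and the marker cap (197,243) for the tab. I choose the press parts and check them in a close crop.

```bash
python3 - <<'E'
from h import *
a=cv2.imread("pics/top0.png")[130:235,265:365];b=cv2.imread("pics/side0.png")[150:235,290:390]
a=cv2.resize(a,None,fx=4,fy=4,interpolation=cv2.INTER_CUBIC);b=cv2.resize(b,None,fx=4,fy=4,interpolation=cv2.INTER_CUBIC)
b=cv2.copyMakeBorder(b,0,80,0,0,0)
cv2.imwrite("pics/crop0.png",np.clip(np.hstack([a,b])*1.3,0,255).astype(np.uint8))
def dark(n,x0,x1,y0,y1,th=50):
    im=cv2.imread(f"pics/{n}0.png").max(2)[y0:y1,x0:x1];k,l,s,c=cv2.connectedComponentsWithStats((im<th).astype(np.uint8))
    for i in range(1,k):
        if s[i,4]>12: print(n,s[i]+[x0,y0,0,0,0],c[i]+[x0,y0])
dark("top",265,365,130,235);dark("side",290,390,150,235)
E
```

```text
top [351 130   5   5  24] [352.91666667 131.91666667]
top [300 150  14   9  47] [307.         155.25531915]
top [287 163   6   6  28] [289.82142857 165.17857143]
top [326 168   5   6  24] [327.83333333 170.16666667]
top [292 218  18   6  68] [300.58823529 220.23529412]
side [351 166  10   9  63] [355.23809524 170.06349206]
side [303 199   2  15  29] [303.51724138 205.75862069]
```

View pics/crop0.png

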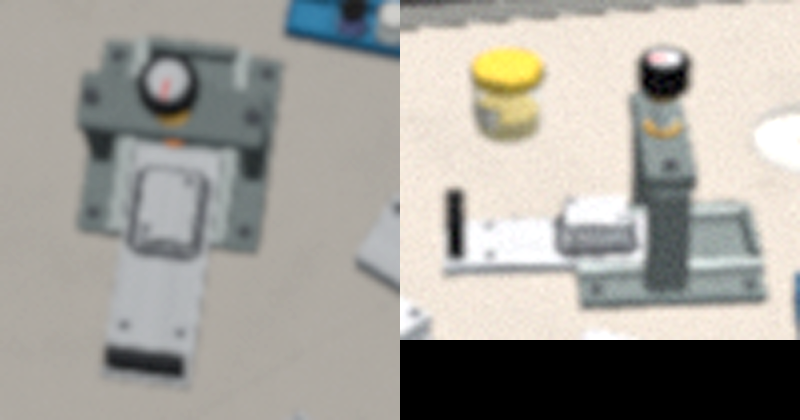

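The crop confirms it: the knob's top disc is at top (307,151) and side (356,165), and the tab at top (301,220) and side (303.5,206), with the mould in its nest on the pulled-out carriage.

```bash
python3 - <<'E'
from h import *
def tri(a,b):
    (o1,d1),(o2,d2)=ray("top",*a),ray("side",*b)
    s=np.linalg.lstsq(np.c_[d1,-d2],o2-o1,rcond=None)[0];p,q=o1+s[0]*d1,o2+s[1]*d2;return (p+q)/2,np.linalg.norm(p-q)
k,e=tri((307,151),(356,165.2));print("knob tri",k,e)
K=onz("top",307,151,.163);print("knob z",K, onz("side",356,165.2,.163))
T=onz("top",301,219.7,.048);print("tab",T,onz("side",303.5,200,.051))
d=K-T;print("dist",np.hypot(*d[:2]),"yaw",np.degrees(np.arctan2(d[1],d[0])))
# edges: base plate corners in crop px (z=.010); bridge front edge top (z=.108)
P=lambda x,y,z:onz("top",265+x/4,130+y/4,z)
for n,a,b,z in(("plate R",(258,250),(282,62),.01),("bridge front",(82,128),(262,150),.108),("plateL",(80,228),(107,42),.01),("carriage R",(187,378),(207,262),.021),("tabtop",(108,348),(184,358),.051)):
    v=P(*b,z)-P(*a,z);print(n,np.linalg.norm(v),np.degrees(np.arctan2(v[1],v[0])))
for n,px,z in(("box",(435,248),.018),("mark",(204,260),.014),("bot",(439,180),.122),("jar",(228,192),.059)):print(n,onz("top",*px,z)[:2])
E
```

```text
knob tri [0.65857031 0.07573211 0.1601022 ] 0.00030007660754656615
knob z [0.65752446 0.07557307 0.163     ] [0.65748258 0.07063432 0.163     ]
tab [0.51746489 0.09219782 0.048     ] [0.51703443 0.09931025 0.051     ]
dist 0.14104277711082833 yaw -6.769208140500783
plate R 0.12612611108736504 -6.0804246504513895
bridge front 0.10815882077210483 -96.33387698170982
plateL 0.12556181111581763 -6.003145368927397
carriage R 0.07503603114991107 -8.280898461639069
tabtop 0.04698749723114387 -96.55951417194031
box [ 0.45653547 -0.24155384]
mark [0.41601091 0.33559291]
bot [ 0.60506051 -0.23291608]
jar [0.58163611 0.27412656]
```

```bash
cat >> h.py <<'E'
def goto(p,yx):
    "shift cm and rz deg (tool axes) to TCP p with tool x at world angle yx (deg), tool down"
    s=read_state();R=np.array(s["orientation"]);a=np.radians(yx)
    x=np.array([np.cos(a),np.sin(a),0]);z=np.array([0,0,-1.]);D=np.c_[x,np.cross(z,x),z]
    print("cm",np.round(R.T@(np.array(p)-s["tcp_pos"])*100,2),"deg",np.round(np.degrees(cv2.Rodrigues(R.T@D)[0].ravel()),2))
E
python3 - <<'E'
from h import *
goto((.469,.097,.25),173.5);goto((.469,.097,.049),173.5)
E
```

```text
cm [-4.096e+01 -2.515e+01  1.000e-02] deg [-6.000e-02 -1.000e-02 -1.303e+01]
cm [-40.96 -25.13  20.11] deg [-6.000e-02 -1.000e-02 -1.303e+01]
```

```bash
python3 -m crank '-5.1 -3.1 0 0 0 -2; -10.2 -6.3 0 0 0 -4; -15.4 -9.4 0 0 0 -6; -20.5 -12.6 0 0 0 -8; -25.6 -15.7 0 0 0 -10' 0; python3 - <<'E'
from h import *
goto((.469,.097,.25),173.5);goto((.469,.097,.049),173.5);print(read_state()["joint_pos"])
E
```

```text
clock: 0.72
tcp_pos: [0.3567, 0.2359, 0.2503]
orientation: [[-0.986, 0.164, 0.0], [0.164, 0.986, 0.0], [-0.0, 0.0, -1.0]]
contact_force: [1.3, 0.8, 0.1]
grip_width: 0.0
grasp_force: 0.0
cm [-13.36 -11.86   0.03] deg [ 0.    0.   -2.95]
cm [-13.36 -11.86  20.13] deg [ 0.    0.   -2.95]
[ 5.84376076e-01  6.43893460e-02 -2.08119271e-01  1.29823039e+00
  1.56396593e-06  7.49364285e-01]
```

```bash
python3 -m crank '-4.5 -4 0 0 0 -1; -9 -8 0 0 0 -2; -13.4 -11.9 0 0 0 -3; -13.4 -11.9 5 0 0 -3; -13.4 -11.9 10 0 0 -3'; python3 -m crank '0 0 5 0 0 0; 0 0 8 0 0 0; 0 0 10 0 0 0; 0 0 10.1 0 0 0; 0 0 10.1 0 0 0'; python3 - <<'E'
from h import *
goto((.469,.097,.049),173.5);cv2.imwrite("pics/s1.png",cv2.resize(grab_frame("side")[120:260,220:420],None,fx=4,fy=4))
E
```

```text
clock: 1.35
tcp_pos: [0.4688, 0.0973, 0.1489]
orientation: [[-0.993, 0.116, 0.001], [0.116, 0.993, 0.0], [-0.001, 0.0, -1.0]]
contact_force: [1.2, 0.4, -0.4]
grip_width: 0.0002
grasp_force: 0.0
clock: 1.98
tcp_pos: [0.4687, 0.0982, 0.05]
orientation: [[-0.994, 0.114, 0.001], [0.114, 0.994, 0.0], [-0.001, 0.0, -1.0]]
contact_force: [-0.0, 0.1, 0.5]
grip_width: 0.0001
grasp_force: 0.0
cm [-0.04 -0.12  0.1 ] deg [ 0.01  0.03 -0.03]
```

View pics/s1.png

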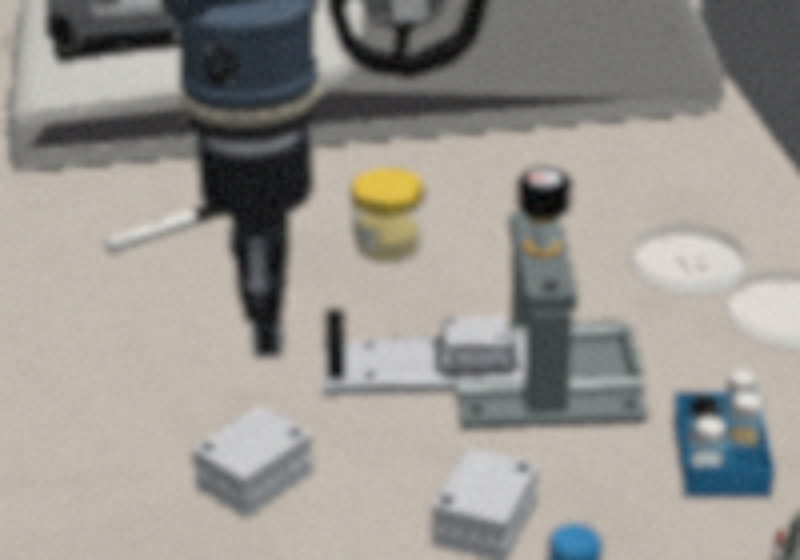

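The closed fingers, with their tip at about (268,350), stand roughly 28 mm behind the tab (335,345), clear and at the right height. Next I push slowly.

```bash
python3 -m crank '-1 -.1 0 0 0 0; -2 -.1 0 0 0 0; -2.6 -.1 0 0 0 0; -3 -.1 0 0 0 0; -3.5 -.1 0 0 0 0'|grep -E "tcp|cont"; python3 -m crank '-.7 0 0 0 0 0; -1.4 0 0 0 0 0; -2 0 0 0 0 0; -2.6 0 0 0 0 0; -3 0 0 0 0 0'|grep -E "tcp|cont"; python3 -m crank '-.2 0 0 0 0 0; -.3 0 0 0 0 0; -.4 0 0 0 0 0'|grep -E "tcp|cont"
```

```text
tcp_pos: [0.5029, 0.0931, 0.0492]
contact_force: [-2.6, -0.2, 0.6]
tcp_pos: [0.5332, 0.0897, 0.0492]
contact_force: [-1.9, -0.7, -0.5]
tcp_pos: [0.5367, 0.0893, 0.0493]
contact_force: [-2.8, -0.7, -0.3]
```

```bash
for i in 1; do python3 -m crank '-.1 0 0 0 0 0; -.2 0 0 0 0 0'|grep -E "tcp|cont"; python3 -m crank '-.1 0 0 0 0 0; -.2 0 0 0 0 0'|grep -E "tcp|cont"; done
```

```text
tcp_pos: [0.5388, 0.0891, 0.0493]
contact_force: [-2.2, -0.1, -1.7]
tcp_pos: [0.5408, 0.0889, 0.0493]
contact_force: [-2.7, -0.7, -1.9]
```

```bash
python3 -m crank '-.1 0 0 0 0 0; -.15 0 0 0 0 0'|grep -E "tcp|cont"; python3 -m crank '-.1 0 0 0 0 0; -.15 0 0 0 0 0'|grep -E "tcp|cont"
```

```text
tcp_pos: [0.5423, 0.0887, 0.0493]
contact_force: [-2.8, -0.5, -1.2]
tcp_pos: [0.5427, 0.0886, 0.0492]
contact_force: [-12.0, 0.9, 7.8]
```

The stop is felt at 12 N, so the carriage is home. I back off, rise, and turn the wrist back for a long clockwise turn.

```bash
python3 -m crank '1 0 0 0 0 0; 3 0 0 0 0 0; 3 0 -5 0 0 0; 3 0 -11 0 0 0; 3 0 -17 0 0 0' |grep tcp; python3 -m crank '0 0 -3 0 0 -10; 0 0 -3 0 0 -20; 0 0 -3 0 0 -30; 0 0 -3 0 0 -40; 0 0 -3 0 0 -50' 5.5 |grep tcp; python3 -m crank '0 0 0 0 0 -10; 0 0 0 0 0 -20; 0 0 0 0 0 -30; 0 0 0 0 0 -40; 0 0 0 0 0 -50' |grep tcp; python3 - <<'E'
from h import *
im=grab_frame("top");cv2.imwrite("pics/t2f.png",im)
cv2.imwrite("pics/t2.png",np.clip(1.3*cv2.resize(im[120:240,250:370],None,fx=4.5,fy=4.5,interpolation=2),0,255).astype(np.uint8))
print(read_state()["joint_pos"]);goto((.658,.0757,.24),281.5)
E
```

```text
tcp_pos: [0.5136, 0.092, 0.2215]
tcp_pos: [0.514, 0.092, 0.2495]
tcp_pos: [0.514, 0.092, 0.2495]
[ 1.77195639e-01  2.58218320e-01  2.18772262e-02  1.33350212e+00
 -6.30038679e-05 -1.46922900e+00]
cm [  2.72 -14.24   0.97] deg [-0.05 -0.   -7.17]
```

View pics/t2.png

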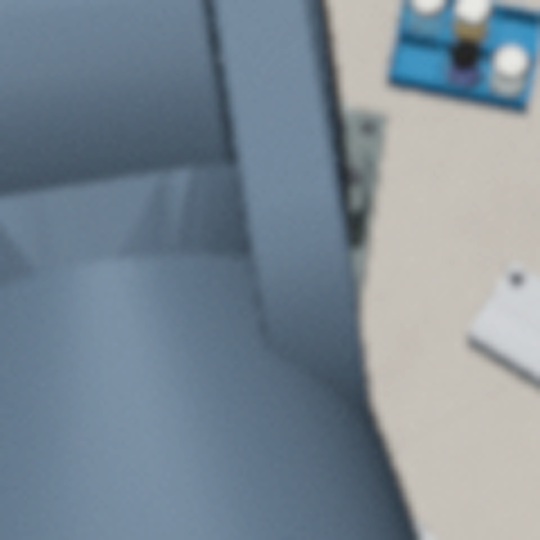

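The arm hides the press from the top camera, so I hover over the knob and check with the side camera.

```bash
python3 -m crank '.9 -4.8 0 0 0 -3; 1.8 -9.6 0 0 0 -5; 2.6 -13.6 .5 0 0 -7; 2.7 -14.2 1 0 0 -7; 2.7 -14.2 1 0 0 -7' |grep tcp;  python3 - <<'E'
from h import *
im=grab_frame("side")
cv2.imwrite("pics/s3.png",np.clip(1.3*cv2.resize(im[100:240,290:410],None,fx=4.2,fy=4.2,interpolation=2),0,255).astype(np.uint8))
print(read_state()["joint_pos"]);goto((.658,.0757,.157),281.5)
s=read_state();t=s["tcp_pos"]+.019*np.array([0,0,-1]);print("tip px crop",(proj("side",t)-[290,100])*4.2,"knob",(proj("side",(.658,.0757,.162))-[290,100])*4.2)
E
```

```text
tcp_pos: [0.6571, 0.0736, 0.2387]
[ 1.11792783e-01  5.72048157e-01  4.64108963e-01  1.46307196e+00
  6.13131348e-05 -1.64034894e+00]
cm [-0.17 -0.16  8.24] deg [ 0.01  0.   -1.11]
tip px crop [277.37417415 189.2046904 ] knob [276.18081574 271.37059706]
```

View pics/s3.png

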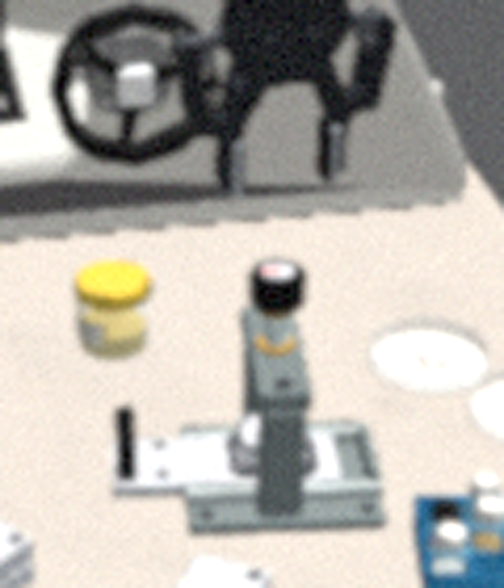

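Open fingers straddle the knob's line (fingers at x≈232 and 333, knob at (277,275)), and the carriage stands home with the mould under the spindle. Descend and grip.

```bash
python3 -m crank '-.2 -.1 4 0 0 -1; -.2 -.1 7 0 0 -1; -.2 -.1 8.2 0 0 -1; -.2 -.1 8.2 0 0 -1' |grep -E "tcp|cont"; python3 -m crank '0 0 0 0 0 0; 0 0 0 0 0 0; 0 0 0 0 0 0; 0 0 0 0 0 0' 3.8; python3 -m crank '0 0 0 0 0 0; 0 0 0 0 0 0; 0 0 0 0 0 0' 3.2;python3 -c "
from h import *
print(read_state()['moment'])
cv2.imwrite('pics/s4.png',np.clip(1.3*cv2.resize(grab_frame('side')[100:240,290:410],None,fx=4.2,fy=4.2,interpolation=2),0,255).astype(np.uint8))"
```

```text
tcp_pos: [0.6575, 0.0759, 0.1579]
contact_force: [-0.2, 0.1, 1.0]
clock: 8.25
tcp_pos: [0.6581, 0.0758, 0.1575]
orientation: [[0.199, -0.98, 0.0], [-0.98, -0.199, 0.0], [0.0, -0.0, -1.0]]
contact_force: [-0.1, -0.2, 0.2]
grip_width: 0.0382
grasp_force: 0.0
clock: 8.62
tcp_pos: [0.6582, 0.0758, 0.1576]
orientation: [[0.199, -0.98, 0.001], [-0.98, -0.199, 0.0], [0.0, -0.001, -1.0]]
contact_force: [2.0, 0.4, 4.5]
grip_width: 0.0325
grasp_force: 38.5
[ 0.07829058 -0.26841986 -0.0306027 ]
```

View pics/s4.png

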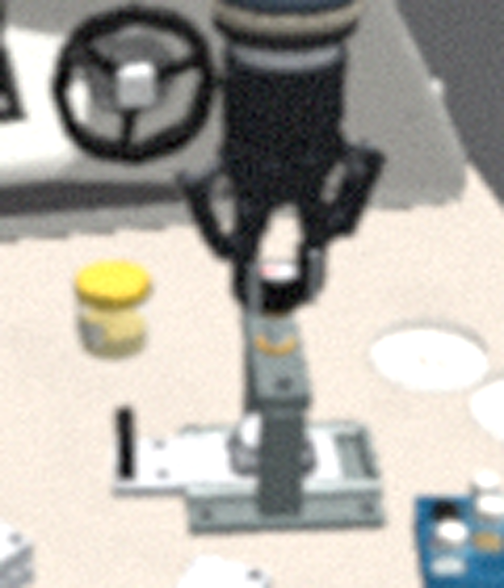

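The knob (280,285) is gripped centrally, with a light push down of 4.5 N. I start turning.

```bash
cat > chk.py <<'E'
import sys
from station import read_state
s=read_state();f=s["contact_force"]
print("z %.2f F %s Mz %.3f g %.1f w %.4f q6 %.2f deg"%(s["tcp_pos"][2]*1e3,f.round(1),s["moment"][2],s["grasp_force"],s["grip_width"],s["joint_pos"][5]*57.2958))
sys.exit(len(sys.argv)>1 and not float(sys.argv[1])<f[2]<float(sys.argv[2]))
E
python3 -m crank '0 0 0 0 0 0; 0 0 0 0 0 0' 2.6 >/dev/null; python3 chk.py -2 15 && python3 -m crank '0 0 .031 0 0 3; 0 0 .063 0 0 6; 0 0 .094 0 0 9' >/dev/null && python3 chk.py -2 15 && python3 -m crank '0 0 .063 0 0 6; 0 0 .126 0 0 12' >/dev/null && python3 chk.py -2 15
```

```text
z 157.62 F [1.3 0.5 5.7] Mz 0.013 g 58.9 w 0.0321 q6 -94.91 deg
z 156.68 F [ 0.2 -0.3  7.3] Mz 0.066 g 58.9 w 0.0321 q6 -85.81 deg
z 155.40 F [-0.9  0.   7.8] Mz 0.129 g 58.9 w 0.0322 q6 -73.72 deg
```

```bash
python3 -m crank '0 0 .06 0 0 7; 0 0 .125 0 0 14; 0 0 .19 0 0 21' >/dev/null && python3 chk.py -2 13 && python3 -m crank '0 0 .073 0 0 7; 0 0 .147 0 0 14' >/dev/null && python3 chk.py -2 13;  python3 -c "
from h import *
cv2.imwrite('pics/s5.png',np.clip(1.3*cv2.resize(grab_frame('side')[150:220,320:390],None,fx=8,fy=8,interpolation=2),0,255).astype(np.uint8))"
```

```text
z 153.27 F [-2.5  0.7  5.6] Mz 0.098 g 58.9 w 0.0325 q6 -52.68 deg
z 151.76 F [-3.1  2.1  6.7] Mz 0.139 g 58.9 w 0.0322 q6 -38.68 deg
```

View pics/s5.png

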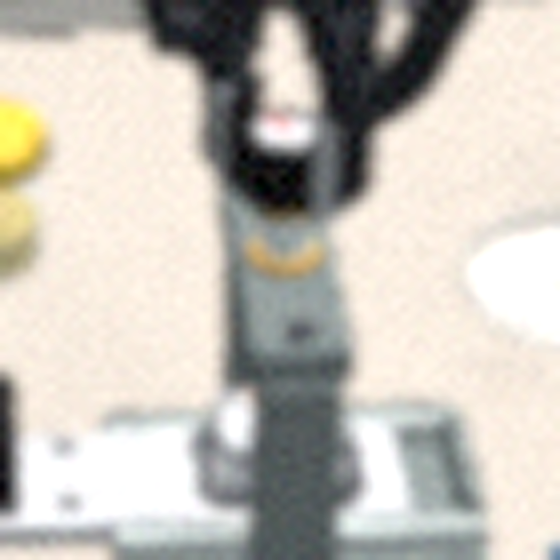

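The knob (280,150) sinks and its red mark turns with the grip. From here I go in small guarded steps.

```bash
c="python3 chk.py -1 9"; m="python3 -m crank"; $m '0 0 .02 0 0 3'>/dev/null && $c && $m '0 0 .028 0 0 3'>/dev/null && $c && $m '0 0 .031 0 0 3'>/dev/null && $c && $m '0 0 .031 0 0 3'>/dev/null && $c && $m '0 0 .031 0 0 3'>/dev/null && $c && $m '0 0 .031 0 0 3'>/dev/null && $c && $m '0 0 .031 0 0 3'>/dev/null && $c && $m '0 0 .031 0 0 3'>/dev/null && $c
```

```text
z 151.47 F [-3.2  2.3  4.2] Mz 0.030 g 58.9 w 0.0322 q6 -35.83 deg
z 151.19 F [-3.4  2.1  4.6] Mz 0.143 g 58.9 w 0.0322 q6 -32.82 deg
z 150.85 F [-2.7  2.   5.2] Mz 0.139 g 58.9 w 0.0323 q6 -29.81 deg
z 150.58 F [-3.2  3.   5.4] Mz 0.107 g 58.9 w 0.0323 q6 -26.81 deg
z 150.22 F [-4.1  3.1  5.1] Mz 0.140 g 58.9 w 0.0323 q6 -23.81 deg
z 149.92 F [-4.2  3.7  6. ] Mz 0.103 g 58.9 w 0.0323 q6 -20.82 deg
z 149.60 F [-4.1  3.8  6. ] Mz 0.171 g 58.9 w 0.0324 q6 -17.81 deg
z 149.32 F [-4.1  3.3  5. ] Mz 0.098 g 58.9 w 0.0321 q6 -14.81 deg
```

```bash
c="python3 chk.py -1 8.2"; m="python3 -m crank"; $m '0 0 .031 0 0 3'>/dev/null && $c && $m '0 0 .031 0 0 3'>/dev/null && $c && $m '0 0 .031 0 0 3'>/dev/null && $c && $m '0 0 .031 0 0 3'>/dev/null && $c && $m '0 0 .031 0 0 3'>/dev/null && $c && $m '0 0 .031 0 0 3'>/dev/null && $c && $m '0 0 .031 0 0 3'>/dev/null && $c && $m '0 0 .031 0 0 3'>/dev/null && $c && $m '0 0 .031 0 0 3'>/dev/null && $c && $m '0 0 .031 0 0 3'>/dev/null && $c
```

```text
z 149.08 F [-4.8  3.9  8.3] Mz 0.133 g 59.1 w 0.0325 q6 -11.81 deg
```

```bash
m="python3 -m crank"; $m '0 0 0 0 0 0'>/dev/null; python3 chk.py; $m '0 0 .010 0 0 1'>/dev/null; python3 chk.py;  $m '0 0 0.01 0 0 1'>/dev/null; python3 chk.py
```

```text
z 149.06 F [-5.1  4.8  6.6] Mz -0.099 g 59.0 w 0.0323 q6 -11.86 deg
z 149.05 F [-4.5  3.6  7.4] Mz 0.183 g 59.1 w 0.0320 q6 -10.89 deg
z 149.01 F [-4.9  4.4  8.8] Mz 0.155 g 59.2 w 0.0321 q6 -9.88 deg
```

```bash
m="python3 -m crank"; for i in 1; do $m '0 0 0 0 0 1'>/dev/null; python3 chk.py; $m '0 0 0 0 0 1'>/dev/null; python3 chk.py; $m '0 0 0 0 0 1'>/dev/null; python3 chk.py;  done
```

```text
z 149.01 F [-5.7  4.3  7.8] Mz 0.217 g 59.2 w 0.0323 q6 -8.88 deg
z 148.98 F [-4.7  3.9  7.5] Mz 0.185 g 59.2 w 0.0322 q6 -7.89 deg
z 148.99 F [-4.6  4.7  7.1] Mz 0.183 g 59.1 w 0.0322 q6 -6.88 deg
```

```bash
m="python3 -m crank"; for i in 1; do $m '0 0 0 0 0 1'>/dev/null; python3 chk.py; $m '0 0 0 0 0 1'>/dev/null; python3 chk.py; $m '0 0 0 0 0 1; 0 0 0 0 0 1.5'>/dev/null; python3 chk.py; $m '0 0 0 0 0 0'>/dev/null; python3 chk.py;  done
```

```text
z 149.00 F [-4.8  4.4  7.6] Mz 0.203 g 59.1 w 0.0323 q6 -5.88 deg
z 148.98 F [-4.3  4.5  6.9] Mz 0.212 g 59.1 w 0.0322 q6 -4.88 deg
z 148.96 F [-4.5  5.   6.5] Mz 0.160 g 59.1 w 0.0327 q6 -3.39 deg
z 148.98 F [-4.   5.   6.9] Mz 0.127 g 59.1 w 0.0323 q6 -3.41 deg
```

The force stays near 7 N while I turn without sinking, so the foot is down and the knob is about 0.15 rad past the touch. Now I release and rise.

```bash
m="python3 -m crank"; $m '0 0 0 0 0 0; 0 0 0 0 0 0; 0 0 0 0 0 0; 0 0 0 0 0 0' 5.5|grep -E "cont|grip"; $m '0 0 -2 0 0 0; 0 0 -6 0 0 0; 0 0 -10 0 0 0; 0 0 -12 0 0 0; 0 0 -12 0 0 0'|grep -E "tcp|cont"; python3 -c "
from h import *
cv2.imwrite('pics/s6.png',np.clip(1.3*cv2.resize(grab_frame('side')[130:230,290:410],None,fx=6,fy=6,interpolation=2),0,255).astype(np.uint8))"
```

```text
contact_force: [0.6, -0.7, 0.3]
grip_width: 0.0551
tcp_pos: [0.6587, 0.0758, 0.2703]
contact_force: [-0.5, -0.2, -0.6]
```

View pics/s6.png

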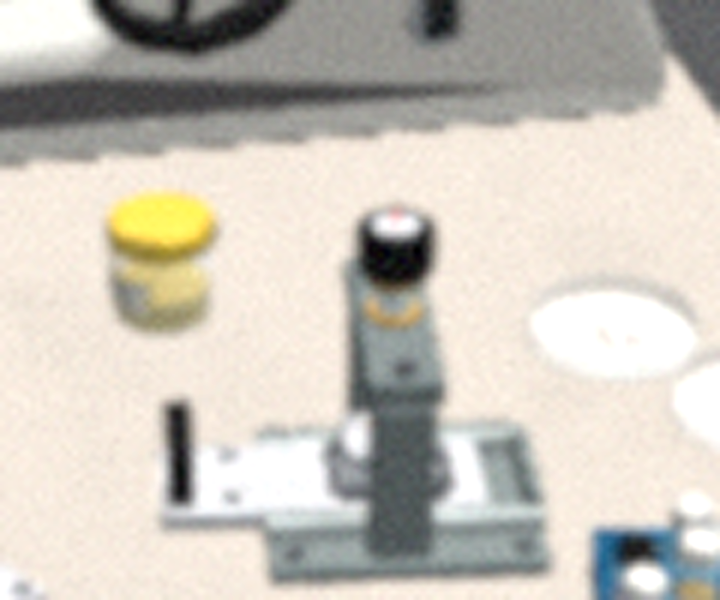

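The knob (395,245) has sunk by about 9 mm, its mark has turned about 90° clockwise, the carriage is home, and the gripper is clear.

```bash
python3 -c "
from station import *
print(close_job())"
```

```text
the job is handed in; nothing more can be done
None
```

The carriage is home against its stop, the foot is down on the mould, and the knob is about 0.15 rad past the felt touch (touch good to about ±0.02 rad, 12–14 N by the given spring rate, not measured); the gripper is clear and the job is handed in.

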